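Close the lathe's chip guard over the chuck and hold the index plunger out

ROBOT

A 6-joint arm with a two-finger parallel gripper is mounted at the origin on the work surface. World frame = base frame: x ahead of the robot, y to its left, z up, the work surface at z = 0. Lengths are in m, angles in degrees, forces in N, time in s.
With the tool pointing down it reaches from about 0.25 to 0.725 m from the base axis. Payload 9.7 kg.
Tool frame: the origin (TCP) lies at the centre of the arm's flange, where the gripper is bolted on; the fingertips stand 173 mm ahead of it and the grasp point (between the pads) lies bot.grip_depth ahead of it (bot.grip_depth is the distance from the TCP to the grasp point, in m); z points along the fingers, y is the direction in which the jaws open and shut (so a half turn about z gives the same grasp; the last joint's range is limited). The gripper opens to 85 mm and grips with 20 to 120 N. Pads are 22 mm wide; open, the fingers measure 114 mm over their backs; the gripper's body (76 mm by 85 mm) begins 54 mm behind the grasp point. The pads swing forward as they close: fully open they stand 13 mm farther back than shut.
Start: joints at [-72.365, 4.979, 10.078, 95.1, 0, 90], TCP at [0.167, -0.524, 0.405] pointing down, gripper open.
Joint ranges: [-179.16, 179.16], [-48.56, 103.87], [-65.8, 70.77], [-126.05, 130.52], [-82.76, 87.17], [-180, 180]. Speed limits (degrees/s): [127.2, 127.2, 147.25, 180, 180, 180].

INTERFACE

Orientations are given as [roll, pitch, yaw] about the fixed x, y, z axes, in that order (R = Rz(yaw) Ry(pitch) Rx(roll)).
In Python, from workcell import status, viewer, bot gives the robot as it stands. The module is installed in compiled form; this text tells all that it offers.
- The arm moves only by the tool move_arm, never from a script. Its argument "commands" is a list of rows, each an object with "claw": the gripper's target within -1 to 1 (fully open at 1, half-way at 0, shut at -1); "travel": the shift along the tool's x, y, z in cm, a list of three; "turn": the turn about the tool's z in degrees. A call has 1 to 5 rows; each row shifts and turns the commanded pose from where the row before left it, along the tool's axes as they then stand; what a row does not reach is not made up. A row lasts 1/12 s, in which the tool goes at most 41.7 mm and 7.16 degrees, less where a joint would pass 70% of its speed; a pose out of reach is approached as far as the arm can. A call is refused whole if a number of a shift passes 4.17 or a number of a turn 7.16, either way. A call with a gripper value outside its range is refused whole. The fingers move at their own pace and stop on an object; "squeeze" is the grip in N (left out, the last holds). Time passes only in rows, so rows that do not move let the fingers close. It gives the time, the measured TCP pose, the force and the opening at its end, in the units of the state.
- status.get_obs(): the state, without advancing time (a new reading comes with each control period).
- viewer.camera(name): name is "side" or "top"; returns the picture (480x640x3 uint8, blue, green, red); there is no depth.
- viewer.camera_params(name): a dict with "camera_matrix" (3x3 intrinsics, pixels), "xyz" and "rotation" of the camera in the world. Camera axes: x right, y up, looking along -z (the intrinsics and any distortion apply to the point x, -y, -z); pixel columns grow to the right and rows downward; lengths in m; the calibration is good to about 2 mm. A picture is of the moment at which its call begins. camera_params takes no time and is no camera call.
- bot.job_done(): hands the job in, once; it reports no verdict.
The state is a dict: "time": time; "q": joint angles; "qd": joint speeds; "joint_efforts": joint torques, N m; "ee_pos": TCP position; "tcp_rot": TCP orientation; "wrist_force": force on the tool from outside, world axes, zero at the start; "torque": the same for the moment, N m; "opening": finger opening in m.
Only numpy, scipy, OpenCV 4.12 (cv2) and the standard library are available. Lean on these libraries where they do the work, as an engineer would, in place of code of your own. Each camera call takes 0.05 s, during which the arm holds its last target.

TASK

Get the little lathe ready to be turned by hand: slide the clear chip guard by the post on its roof along its rail, off the index plunger and over the chuck, all the way to its end stop. Then grip the knob of the sprung index plunger, pull it fully back so that its pin is clear of the index plate, and finish while still holding it fully back with the fingers. Leave the other things on the board and table where they are.

Things in the scene. Friction and masses are not known exactly. Their poses are not given: they have to be found in the camera images.
- lathe: small lathe on a plywood board (240 x 420 x 15 mm) fixed to the table, placed and turned anew each time. Origin on the table under the headstock; y along the spindle from plunger to tailstock, x away from the robot, z up. In mm: headstock x +-40, y +-35, top z 105; chuck y 50 to 85; tailstock y 170 to 215, top z 95; guard rail along y at x 90, posts up to z 85
- seat_hole (a point): mouth of the index plate's hole in which the plunger's pin sits, at x 0, y -50, z 100 mm in the lathe's frame. The plate is an upright 88 mm disc, top at z 112 mm. The plunger's bracket, 24 x 24 mm upright, stands at x 0, y -98 to -74 mm, top at z 120 mm
- plunger_knob (a point): middle of the black knob of the sprung plunger, 100 mm above the table, at x 0, y -118 mm in the lathe's frame when seated. A cylinder 30 mm in diameter, 20 mm long, its axis level along the lathe's y, 10 mm clear of the bracket (12 mm neck between). Pulled straight along the lathe's -y; can be pinched from above across its diameter, fingers closing along the lathe's x
- plunger (a joint): how far the plunger is pulled: 0 seated, its pin 6 mm deep in the hole of the index plate; 0.018 m fully back against its stop. The spring takes about 4 N to start and 9 N at the stop, and shuts the plunger when let go
- guard_handle (a point): grip point on the upright black post (20 mm diameter, 46 mm tall) on the clear guard's roof, 166 mm above the table, 19 mm below the post's top; x 0, y -118 mm + joint guard in the lathe's frame. The roof reaches x -47 to 90 mm and 50 mm either side of the post in y; its upper face is at z 140 mm and it covers the plunger's knob at the start
- guard (a joint): position of the chip guard along its rail: 0 at the plunger end, 0.17 m against the end stop, over the chuck. Grows as the guard moves along the lathe's +y; friction of about 2 N, stays where it is left; starts between 0 and 0.03
- marker_box: clear box with eight pens standing in it, 45 x 75 mm, 138 mm tall overall, on the table off the tailstock end of the board; loose, to be left alone; origin at the middle of its underside
- screwdriver: red-handled screwdriver, 200 mm long, lying on the table between the robot and the board; loose, to be left alone; origin near the middle of its underside
- blank: square wooden bar 22 x 22 x 120 mm lying on the board along its robot-side edge; loose, to be left alone; origin at the middle of its underside
- chuck_key: small steel T-shaped key, 60 x 70 mm, 12 mm thick, lying on the board along its robot-side edge near the plunger; loose, to be left alone; origin at the middle of its underside
- mug: white mug, 80 mm across, 90 mm tall, on the table off the plunger end of the board; loose, to be left alone; origin at the middle of its underside
- power_brick: black power adapter 60 x 130 x 35 mm lying on the table beyond the board; loose, to be left alone; origin at the middle of its underside
- turned_piece: small turned wooden piece, 36 mm across the foot, 66 mm tall, standing on the table beyond the board; loose, to be left alone; origin at the middle of its underside

How it is judged:
By the outcome, as a careful person would: the job done as asked, in the order asked, and still so for the second after the job is handed in, while the arm keeps its last pose, push and grip.
It also fails if it takes over 42 s, if anything falls off the work surface, if the arm or the gripper's body presses on something with over 40 N, if the wrist force passes 120 N, or if a joint passes its speed limit or range.

## Working session

There is one attempt and no reset: what is moved stays moved. The work goes in short steps, Python scripts to look and compute and a tool call to move; the robot and the scene stay as the last step left them, time stands still between calls to the robot, and variables do not carry over. Pictures are saved under pics/ and viewed, and the job is handed in when it is done.

Besides the shell and the picture viewer there is one more tool, called after ">>>" by a JSON object that holds its "name" and its "arguments", one argument or row to a line. move_arm: Moves the arm, as the interface text tells. Its arguments: {"type":"object","properties":{"commands":{"type":"array"},"squeeze":{"type":"number"}},"required":["commands"]}

```bash
mkdir -p pics
python3 - <<'E'
from workcell import status, viewer, bot
import cv2
for n in("side","top"):
    cv2.imwrite(f"pics/{n}0.png",viewer.camera(n)); p=viewer.camera_params(n); print(n,{k:(v.tolist() if hasattr(v,'tolist') else v) for k,v in p.items()})
o=status.get_obs();print(o, bot.grip_depth)
E
```

```text
side {'camera_matrix': [[492.41368604924446, 0.0, 331.1444250104433], [0.0, 492.41368604924446, 237.99001353322527], [0.0, 0.0, 1.0]], 'xyz': [0.2530286287027864, 0.7799453058980168, 0.6357943668150408], 'rotation': [58.07587531490454, 1.2651529304204985, -156.27297363528015]}
top {'camera_matrix': [[436.4558920654875, 0.0, 317.06078599447756], [0.0, 436.4558920654875, 241.6725751064405], [0.0, 0.0, 1.0]], 'xyz': [0.5185517987616683, 0.024659210083996814, 0.8846480085649266], 'rotation': [4.554918983932532, 1.352039298213999, -90.60342729885062]}
{'time': 0.1, 'q': array([-7.23655224e+01,  5.00637835e+00,  1.00389626e+01,  9.51002080e+01,
        1.50748459e-05,  9.00010309e+01]), 'qd': array([-0.00846773, -0.14001326,  0.06283523,  0.06122423, -0.06533567,
        0.05015679]), 'joint_efforts': array([-1.38589776e-04, -5.21561480e+01,  4.65653837e+01,  1.59692491e-02,
        3.56070484e-05, -1.64053893e-05]), 'ee_pos': array([ 0.16661646, -0.524147  ,  0.40406864]), 'tcp_rot': array([-1.79932376e+02, -1.38580874e-05,  1.76334466e+01]), 'wrist_force': array([ 0.05204974, -0.4558636 , -0.280715  ]), 'torque': array([ 0.01696823, -0.0064683 ,  0.00160381]), 'opening': 0.08545069951171357} 0.1547
```

View pics/side0.png

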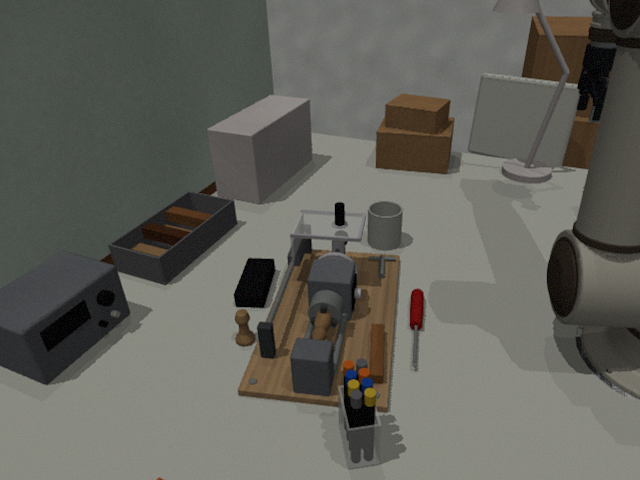

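View pics/top0.png

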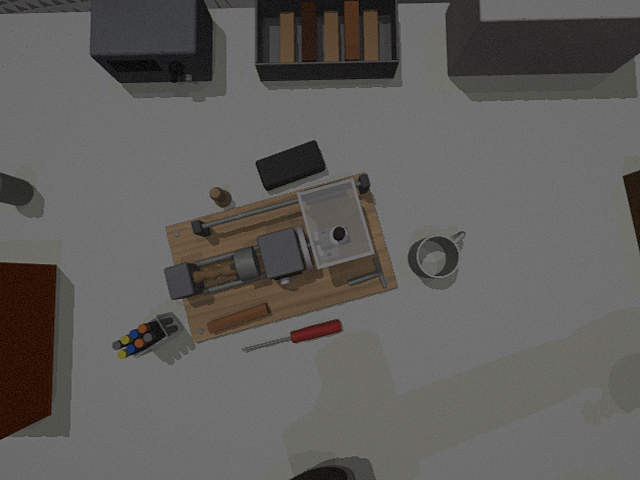

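The top view shows the board centred near (280,258), turned about 13°. The guard's post is at (339,233), the mug at (437,257) and the screwdriver at (300,335). Next I'll crop in to get exact points.

```bash
cat > h.py <<'E'
import numpy as np, cv2
from scipy.spatial.transform import Rotation as R
from workcell import viewer,status,bot
def cam(n):
    p=viewer.camera_params(n); return np.array(p["camera_matrix"]),np.array(p["xyz"]),R.from_euler('xyz',p["rotation"],degrees=True).as_matrix()
def ray(n,uv):
    K,c,M=cam(n); d=np.linalg.inv(K)@[uv[0],uv[1],1]; return c,M@(d*[1,-1,-1])
def onz(n,uv,z):
    c,d=ray(n,uv); return c+d*(z-c[2])/d[2]
def proj(n,P):
    K,c,M=cam(n); q=(M.T@(np.array(P)-c))*[1,-1,-1]; q=K@q; return q[:2]/q[2]
E
python3 - <<'E'
import cv2,numpy as np
from h import *
t=cv2.imread('pics/top0.png');s=cv2.imread('pics/side0.png')
cv2.imwrite('pics/tc.png',cv2.resize(np.clip(t[165:350,155:405]*1.8,0,255).astype('uint8'),None,fx=3.2,fy=3.2,interpolation=cv2.INTER_CUBIC))
cv2.imwrite('pics/sc.png',cv2.resize(np.clip(s[190:400,235:415]*1.8,0,255).astype('uint8'),None,fx=2.8,fy=2.8,interpolation=cv2.INTER_CUBIC))
hsv=cv2.cvtColor(t,cv2.COLOR_BGR2HSV)
m=cv2.inRange(hsv,(8,60,50),(25,255,255)); 
m[:160]=0;m[:,:160]=0;m[350:]=0;m[:,410:]=0
m=cv2.morphologyEx(m,cv2.MORPH_OPEN,np.ones((3,3)))
pts=cv2.findNonZero(m[:]); 
n,l,st,ce=cv2.connectedComponentsWithStats(m); print(st[1:][st[1:,4]>50])
big=[i for i in range(1,n) if st[i,4]>300]
mm=np.isin(l,big).astype('uint8')
r=cv2.minAreaRect(cv2.findNonZero(mm)); print(r); b=cv2.boxPoints(r); W=[onz('top',p,.015) for p in b]; print(b,np.round(W,4))
for i in range(4): 
    d=W[(i+1)%4]-W[i]; print(np.linalg.norm(d),np.degrees(np.arctan2(d[1],d[0])))
E
```

```text
[[ 210  188   11   10   91]
 [ 183  191  214  151 8919]
 [ 200  192   97   31  644]
 [ 166  203  141   62 3810]
 [ 193  259   44   29  778]]
((279.6507873535156, 257.1689147949219), (119.52178192138672, 211.18850708007812), 74.80474853515625)
[[162.08441 227.17459]
 [365.8894  171.82013]
 [397.21716 287.16324]
 [193.41217 342.5177 ]] [[ 0.6214  0.3575  0.015 ]
 [ 0.7284 -0.0557  0.015 ]
 [ 0.496  -0.1129  0.015 ]
 [ 0.3912  0.291   0.015 ]]
0.4268416616596495 -75.48092627035051
0.2393033290226249 -166.1682631478631
0.41724479955861543 104.54999647537112
0.23960572708236616 16.12769869114865
```

View pics/tc.png

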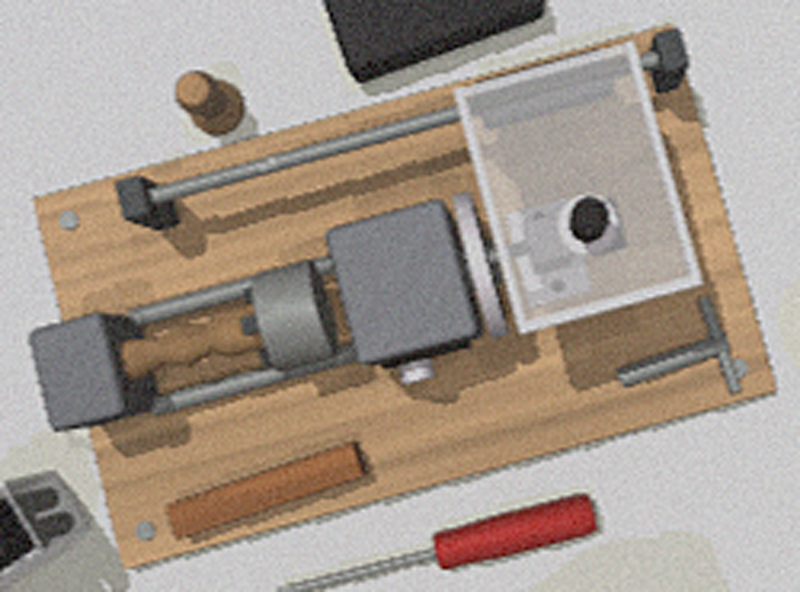

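View pics/sc.png

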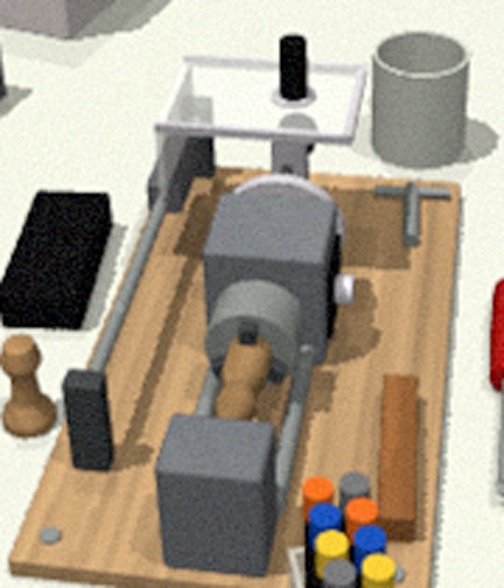

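Run:
```python
from h import *
f=lambda p:(155+(p[0]+.5)/3.2-.5,165+(p[1]+.5)/3.2-.5)
def C(name,pts,z):
    W=np.array([onz('top',f(p),z)[:2] for p in pts]); print(name,np.round(W,4).tolist(),'c',W.mean(0).round(4))
    for i in range(4):
        d=W[(i+1)%4]-W[i]; print('  ',round(np.linalg.norm(d),4),round(np.degrees(np.arctan2(d[1],d[0])),2))
    return W.mean(0)
b=C('board',[(37,197),(670,25),(775,392),(130,567)],.015)
h=C('head',[(328,237),(442,202),(483,347),(364,366)],.105)
t=C('tail',[(30,332),(112,312),(132,412),(55,430)],.095)
d=t-h; print('h-t dist(192.5)',np.linalg.norm(d),np.degrees(np.arctan2(d[1],d[0]))-90)
# post
img=cv2.imread('pics/top0.png'); g=img.max(2); m=np.zeros_like(g); m[222:246,328:352]=(g[222:246,328:352]<35)
n,l,st,ce=cv2.connectedComponentsWithStats(m); print(st,ce)
for i in range(1,n):
    if st[i,4]>30: print(onz('top',ce[i],.185),onz('top',ce[i],.166))
s=cv2.imread('pics/side0.png'); g=s.max(2); m=np.zeros_like(g); m[195:230,328:352]=(g[195:230,328:352]<40)
n,l,st,ce=cv2.connectedComponentsWithStats(m); print(st,ce)
```

```text
board [[0.6232, 0.3491], [0.7271, -0.0519], [0.496, -0.1122], [0.3925, 0.2873]] c [0.5597 0.1181]
   0.4143 -75.47
   0.2388 -165.39
   0.4126 104.53
   0.2389 15.01
head [[0.5875, 0.1502], [0.6065, 0.0858], [0.5249, 0.0635], [0.5151, 0.13]] c [0.5585 0.1074]
   0.0671 -73.59
   0.0846 -164.65
   0.0673 98.43
   0.0752 15.56
tail [[0.5363, 0.322], [0.5471, 0.2751], [0.4904, 0.263], [0.4807, 0.3067]] c [0.5137 0.2917]
   0.0481 -76.97
   0.058 -167.93
   0.0448 102.5
   0.0576 15.35
h-t dist(192.5) 0.1897246873078441 13.673344383959474
[[     0      0    640    480 307100]
 [   334    227     11     14    100]] [[319.49373168 239.50196027]
 [338.75       233.48      ]]
[0.58726658 0.00553852 0.185     ] [0.58913263 0.00501927 0.166     ]
[[     0      0    640    480 307001]
 [   335    203     10     23    199]] [[319.48731437 239.51660744]
 [339.07035176 213.87939698]]
```

Run:
```python
from h import *
a=np.radians(14.5); xb=np.array([np.cos(a),np.sin(a)]); yb=np.array([-np.sin(a),np.cos(a)])
# side: axis of post, mid-row; intersect side ray with top-based vertical plane
for z in(.16,.163,.166): print(z,onz('side',(339.07,213.9),z))
c1,d1=ray('side',(339.07,213.9)); 
# top cap centre as seen by the side cam row ~205
print('side cap',onz('side',(339.3,205.0),.185))
# predicted images for origin guess
for O in [(.5585,.1074),(.5600,.1070)]:
    O=np.array(O); L=lambda x,y,z:np.r_[O+x*xb+y*yb,z]
    P=np.array([.5873,.0055]); print('post lathe',xb@(P-O),yb@(P-O))
    for n in('top','side'):
        print(n,'guess board',[proj(n,L(x,y,z)).round(1).tolist() for x,y,z in[(-40,-35,.105),(40,-35,.105),(40,35,.105),(-40,35,.105)] for x,y in[(x/1e3,y/1e3)]])
    s=cv2.imread('pics/top0.png') if 0 else None
# draw
O=np.array([.5585,.1074])
for n,(y0,y1,x0,x1) in {'top':(165,350,155,405),'side':(190,400,235,415)}.items():
    im=cv2.imread(f'pics/{n}0.png'); im=cv2.resize(np.clip(im*1.6,0,255).astype('uint8')[y0:y1,x0:x1],None,fx=2.8,fy=2.8)
    for box in [(-40,40,-35,35,105),(90,90,-100,100,85),(0,0,-50,-118,100)]:
        c=[(box[i],box[2+j],box[4]) for i,j in((0,0),(1,0),(1,1),(0,1))]
        p=np.array([((proj(n,np.r_[O+x/1e3*xb+y/1e3*yb,z/1e3])-[x0,y0]+.5)*2.8) for x,y,z in c]).astype(int)
        cv2.polylines(im,[p],True,(0,0,255),1)
    cv2.imwrite(f'pics/ov_{n}.png',im)
```

```text
0.16 [ 0.59173571 -0.00359778  0.16      ]
0.163 [0.58960008 0.00134265 0.163     ]
0.166 [0.58746444 0.00628308 0.166     ]
side cap [0.5873225  0.00481318 0.185     ]
post lathe 0.00236892962974197 -0.1058651886712971
top guess board [[305.5, 271.1], [294.1, 228.0], [256.5, 238.2], [267.7, 281.3]]
side guess board [[356.4, 261.4], [314.9, 258.3], [307.5, 280.2], [351.8, 283.7]]
post lathe 0.0010168601707965296 -0.10510235960906418
top guess board [[305.8, 270.2], [294.3, 227.2], [256.7, 237.4], [267.9, 280.5]]
side guess board [[355.7, 261.1], [314.2, 258.1], [306.9, 279.8], [351.1, 283.4]]
```

View pics/ov_top.png

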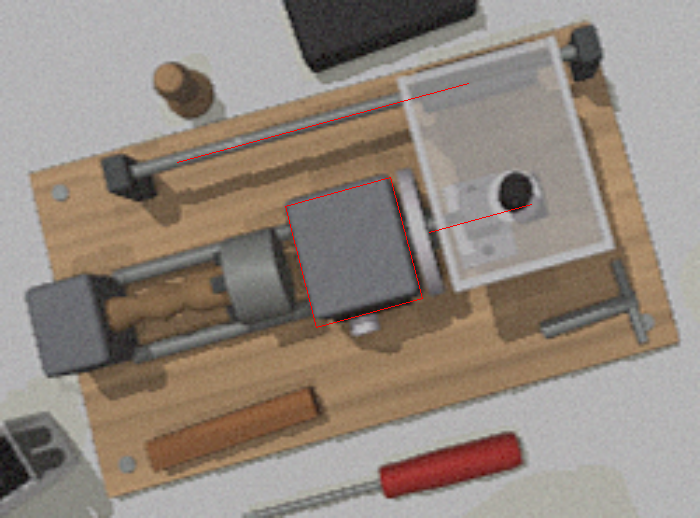

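View pics/ov_side.png

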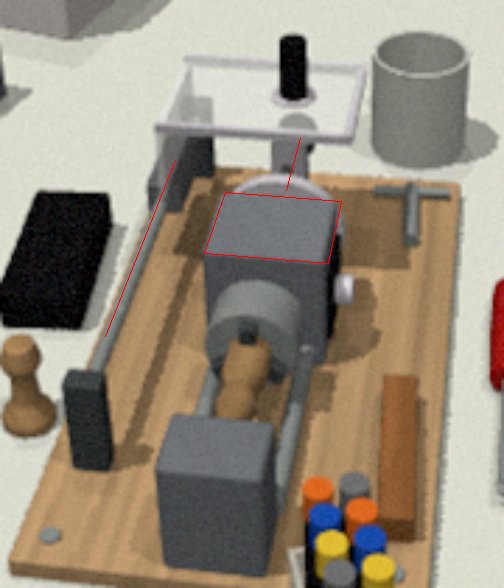

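The post is at about (0.588, 0.0055) and the lathe's yaw is about 14.5°, with its origin near (0.560, 0.107). So the guard joint is at about 0.013. First I'll turn the tool so the jaws lie along the lathe's x.

>>> {"name": "move_arm", "arguments": {
  "commands": [
    {"claw": 1, "travel": [0, 0, 0], "turn": -7.1},
    {"claw": 1, "travel": [0, 0, 0], "turn": -7.1},
    {"claw": 1, "travel": [0, 0, 0], "turn": -7.1},
    {"claw": 1, "travel": [0, 0, 0], "turn": -7.1},
    {"claw": 1, "travel": [0, 0, 0], "turn": -7.1}
  ],
  "squeeze": 40
}}

```text
time: 0.52
ee_pos: [0.1666, -0.5241, 0.4042]
tcp_rot: [-180.0, -0.0, 53.5]
wrist_force: [0.4, -0.5, 0.2]
opening: 0.0854
```

>>> {"name": "move_arm", "arguments": {
  "commands": [
    {"claw": 1, "travel": [0, 0, 0], "turn": -7.1},
    {"claw": 1, "travel": [0, 0, 0], "turn": -7.1},
    {"claw": 1, "travel": [0, 0, 0], "turn": -7.1},
    {"claw": 1, "travel": [0, 0, 0], "turn": -7.1},
    {"claw": 1, "travel": [0, 0, 0], "turn": -7.1}
  ]
}}

```text
time: 0.93
ee_pos: [0.1666, -0.5242, 0.4042]
tcp_rot: [-180.0, -0.0, 89.0]
wrist_force: [0.2, 0.4, 0.4]
opening: 0.0854
```

>>> {"name": "move_arm", "arguments": {
  "commands": [
    {"claw": 1, "travel": [0, 0, 0], "turn": -7.1},
    {"claw": 1, "travel": [0, 0, 0], "turn": -7.1},
    {"claw": 1, "travel": [0, 0, 0], "turn": -1.7},
    {"claw": 1, "travel": [0, 0, 0], "turn": 0}
  ]
}}

```text
time: 1.27
ee_pos: [0.1666, -0.5241, 0.4043]
tcp_rot: [-180.0, -0.0, 104.6]
wrist_force: [-0.9, -0.6, 0.3]
opening: 0.0853
```

>>> {"name": "move_arm", "arguments": {
  "commands": [
    {"claw": 1, "travel": [2, 2.7, 0], "turn": 0},
    {"claw": 1, "travel": [2, 2.7, 0], "turn": 0},
    {"claw": 1, "travel": [2, 2.7, 0], "turn": 0},
    {"claw": 1, "travel": [2, 2.7, 0], "turn": 0},
    {"claw": 1, "travel": [2, 2.7, 0], "turn": 0}
  ]
}}

```text
time: 1.68
ee_pos: [0.2728, -0.3922, 0.4045]
tcp_rot: [-180.0, -0.0, 104.4]
wrist_force: [0.3, 0.5, 0.8]
opening: 0.0854
```

>>> {"name": "move_arm", "arguments": {
  "commands": [
    {"claw": 1, "travel": [2, 2.7, 0], "turn": 0},
    {"claw": 1, "travel": [2, 2.7, 0], "turn": 0},
    {"claw": 1, "travel": [2, 2.7, 0], "turn": 0},
    {"claw": 1, "travel": [2, 2.7, 0], "turn": 0},
    {"claw": 1, "travel": [2, 2.7, 0], "turn": 0}
  ]
}}

```text
time: 2.1
ee_pos: [0.3784, -0.2613, 0.4046]
tcp_rot: [180.0, 0.0, 104.4]
wrist_force: [0.8, -1.3, 0.4]
opening: 0.0855
```

>>> {"name": "move_arm", "arguments": {
  "commands": [
    {"claw": 1, "travel": [2, 2.7, 0], "turn": 0},
    {"claw": 1, "travel": [2, 2.7, 0], "turn": 0},
    {"claw": 1, "travel": [2, 2.7, 0], "turn": 0},
    {"claw": 1, "travel": [2, 2.7, 0], "turn": 0},
    {"claw": 1, "travel": [2, 2.7, 0], "turn": 0}
  ]
}}

```text
time: 2.52
ee_pos: [0.4841, -0.1305, 0.4046]
tcp_rot: [-180.0, 0.0, 104.4]
wrist_force: [1.1, -1.0, -0.3]
opening: 0.0856
```

```bash
cat >> h.py <<'E'
def delta(P):
    o=status.get_obs(); r=R.from_euler('xyz',o['tcp_rot'],degrees=True).as_matrix()
    print('t',o['time'],'ee',o['ee_pos'].round(4),'rot',o['tcp_rot'].round(2),'F',o['wrist_force'].round(1),'open',round(o['opening'],4)); print('tool delta cm',(r.T@(np.array(P)-o['ee_pos'])*100).round(2))
E
python3 -c "
from h import *
delta([.588,.0055,.325])"
```

```text
t 2.5167 ee [ 0.4841 -0.1305  0.4046] rot [-180.      0.    104.43] F [ 1.1 -1.  -0.3] open 0.0856
tool delta cm [10.58 13.45  7.96]
```

>>> {"name": "move_arm", "arguments": {
  "commands": [
    {"claw": 1, "travel": [2.1, 2.7, 0], "turn": 0},
    {"claw": 1, "travel": [2.1, 2.7, 0], "turn": 0},
    {"claw": 1, "travel": [2.1, 2.7, 0], "turn": 0},
    {"claw": 1, "travel": [2.1, 2.7, 0], "turn": 0},
    {"claw": 1, "travel": [2.1, 2.7, 0], "turn": 0}
  ]
}}

```text
time: 2.93
ee_pos: [0.5885, 0.005, 0.4044]
tcp_rot: [-180.0, -0.0, 104.4]
wrist_force: [1.1, -0.7, 0.1]
opening: 0.0851
```

>>> {"name": "move_arm", "arguments": {
  "commands": [
    {"claw": 1, "travel": [0, 0, 0], "turn": 0}
  ]
}}

```text
time: 3.02
ee_pos: [0.5902, 0.0074, 0.4028]
tcp_rot: [-179.9, -0.1, 104.6]
wrist_force: [0.9, -0.4, -0.1]
opening: 0.0854
```

```bash
python3 -c "
from h import *
delta([.588,.0055,.325])
for n in('side','top'): cv2.imwrite(f'pics/{n}1.png',cv2.resize(viewer.camera(n)[150:350,200:450],None,fx=3,fy=3))"
```

```text
t 3.0167 ee [0.5902 0.0074 0.4028] rot [-1.7995e+02 -8.0000e-02  1.0463e+02] F [ 0.9 -0.4 -0.1] open 0.0854
tool delta cm [-0.14 -0.26  7.78]
```

View pics/side1.png

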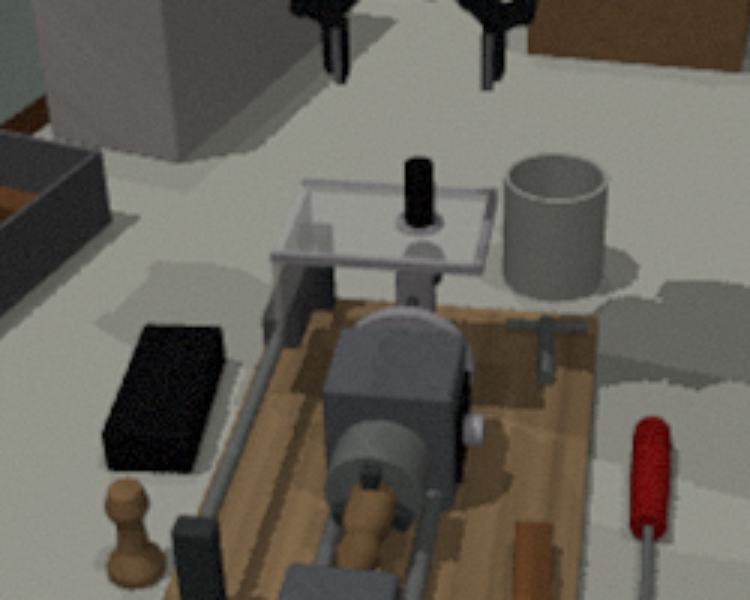

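The side view shows the jaws (crop columns 335 and 490) straddling the post (418). Next I descend and grip.

>>> {"name": "move_arm", "arguments": {
  "commands": [
    {"claw": 1, "travel": [-0.1, -0.2, 1.9], "turn": 0},
    {"claw": 1, "travel": [0, 0, 1.9], "turn": 0},
    {"claw": 1, "travel": [0, 0, 1.9], "turn": 0},
    {"claw": 1, "travel": [0, 0, 1.9], "turn": 0},
    {"claw": 1, "travel": [0, 0, 0], "turn": 0}
  ]
}}

```text
time: 3.53
ee_pos: [0.5848, 0.0009, 0.3251]
tcp_rot: [-179.7, -0.1, 104.4]
wrist_force: [-1.0, 0.8, 0.4]
opening: 0.0855
```

>>> {"name": "move_arm", "arguments": {
  "commands": [
    {"claw": -1, "travel": [0, 0, 0], "turn": 0},
    {"claw": -1, "travel": [0, 0, 0], "turn": 0},
    {"claw": -1, "travel": [0, 0, 0], "turn": 0},
    {"claw": -1, "travel": [0, 0, 0], "turn": 0},
    {"claw": -1, "travel": [0, 0, 0], "turn": 0}
  ],
  "squeeze": 30
}}

```text
time: 3.95
ee_pos: [0.5863, 0.0019, 0.3297]
tcp_rot: [179.9, 0.0, 104.5]
wrist_force: [21.0, 5.4, 10.5]
opening: 0.0258
```

>>> {"name": "move_arm", "arguments": {
  "commands": [
    {"claw": -1, "travel": [0, 0, 0], "turn": 0},
    {"claw": -1, "travel": [0, 0, 0], "turn": 0},
    {"claw": -1, "travel": [0, 0, 0], "turn": 0},
    {"claw": -1, "travel": [0, 0, 0], "turn": 0},
    {"claw": -1, "travel": [0, 0, 0], "turn": 0}
  ]
}}

```text
time: 4.37
ee_pos: [0.5882, 0.0025, 0.3303]
tcp_rot: [179.5, 0.1, 104.6]
wrist_force: [18.1, 3.8, -0.9]
opening: 0.019
```

>>> {"name": "move_arm", "arguments": {
  "commands": [
    {"claw": -1, "travel": [0, 0.25, 0], "turn": 0},
    {"claw": -1, "travel": [0, 0, 0], "turn": 0},
    {"claw": -1, "travel": [0, 0, 0], "turn": 0}
  ]
}}

```text
time: 4.62
ee_pos: [0.5892, 0.0027, 0.3303]
tcp_rot: [179.8, 0.0, 104.5]
wrist_force: [4.3, 0.7, 5.1]
opening: 0.0189
```

```bash
python3 -c "
from h import *
delta([.588,.0055,.325])
a=viewer.camera('side')
for n in('side','top'): cv2.imwrite(f'pics/{n}2.png',cv2.resize(viewer.camera(n)[150:350,200:450],None,fx=3,fy=3))"
```

```text
t 4.6167 ee [0.5892 0.0027 0.3303] rot [1.7978e+02 5.0000e-02 1.0454e+02] F [4.3 0.7 5.1] open 0.0189
tool delta cm [ 0.3  -0.05  0.53]
```

View pics/side2.png

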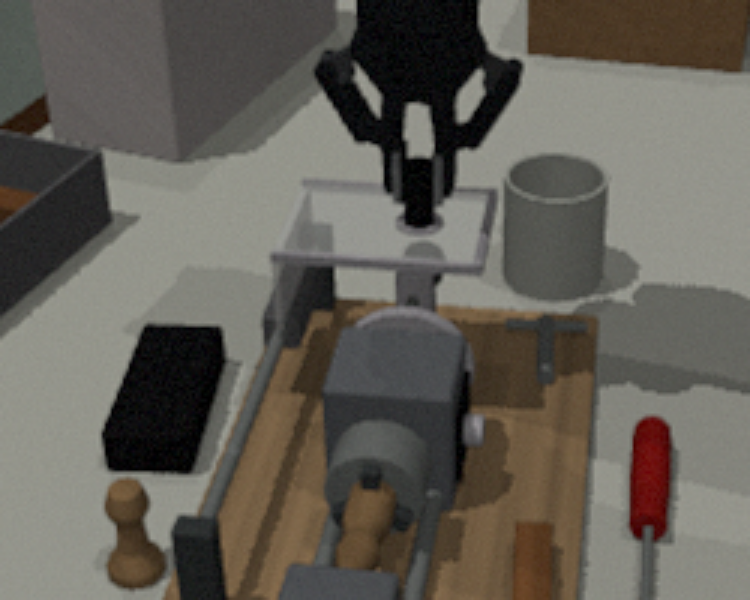

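Gripped: opening 19 mm, small forces. Now I slide along the lathe's +y (tool +x).

>>> {"name": "move_arm", "arguments": {
  "commands": [
    {"claw": -1, "travel": [1, 0, 0], "turn": 0},
    {"claw": -1, "travel": [1, 0, 0], "turn": 0},
    {"claw": -1, "travel": [1, 0, 0], "turn": 0},
    {"claw": -1, "travel": [1, 0, 0], "turn": 0},
    {"claw": -1, "travel": [1, 0, 0], "turn": 0}
  ]
}}

```text
time: 5.18
ee_pos: [0.5765, 0.0512, 0.3303]
tcp_rot: [179.8, 0.1, 104.5]
wrist_force: [5.8, -2.2, 4.3]
opening: 0.0189
```

>>> {"name": "move_arm", "arguments": {
  "commands": [
    {"claw": -1, "travel": [1, 0, 0], "turn": 0},
    {"claw": -1, "travel": [1, 0, 0], "turn": 0},
    {"claw": -1, "travel": [1, 0, 0], "turn": 0},
    {"claw": -1, "travel": [1, 0, 0], "turn": 0},
    {"claw": -1, "travel": [1, 0, 0], "turn": 0}
  ]
}}

```text
time: 5.6
ee_pos: [0.5639, 0.0997, 0.3303]
tcp_rot: [179.8, 0.1, 104.5]
wrist_force: [5.5, -1.6, 5.1]
opening: 0.0188
```

```bash
python3 -c "
from h import *
delta([.588-.1585*.2504,.0055+.1585*.968,.330])
print(status.get_obs()['torque'])
viewer.camera('top')
cv2.imwrite(f'pics/side3.png',cv2.resize(viewer.camera('side')[150:350,200:450],None,fx=3,fy=3))"
```

```text
t 5.6 ee [0.5639 0.0997 0.3303] rot [1.7977e+02 7.0000e-02 1.0452e+02] F [ 5.5 -1.6  5.1] open 0.0188
tool delta cm [ 6.13 -0.03  0.02]
[-0.3781831  -0.87141022  0.00747426]
```

View pics/side3.png

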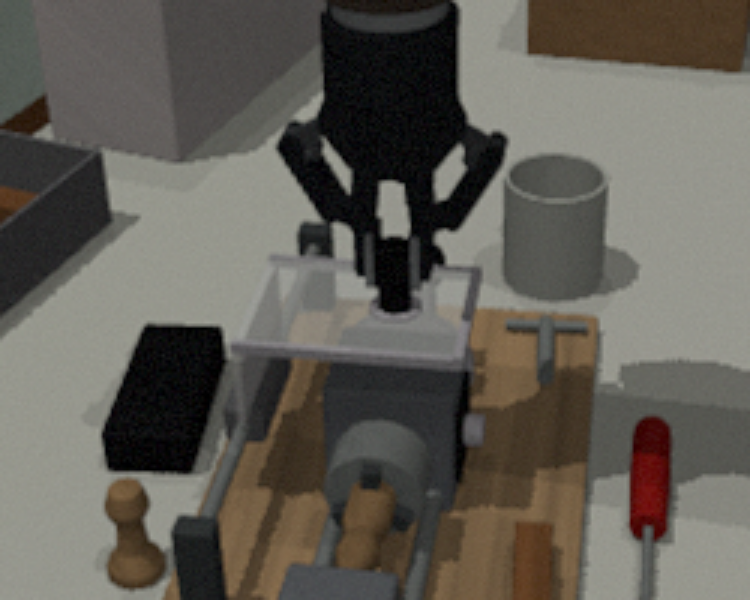

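The guard follows the post, now at about (395,280) in the crop. About 60 mm remains.

>>> {"name": "move_arm", "arguments": {
  "commands": [
    {"claw": -1, "travel": [1, 0, 0], "turn": 0},
    {"claw": -1, "travel": [1, 0, 0], "turn": 0},
    {"claw": -1, "travel": [1, 0, 0], "turn": 0},
    {"claw": -1, "travel": [1, 0, 0], "turn": 0},
    {"claw": -1, "travel": [1, 0, 0], "turn": 0}
  ]
}}

```text
time: 6.12
ee_pos: [0.5513, 0.1481, 0.3303]
tcp_rot: [179.8, 0.1, 104.5]
wrist_force: [5.9, -1.6, 4.7]
opening: 0.0188
```

>>> {"name": "move_arm", "arguments": {
  "commands": [
    {"claw": -1, "travel": [0.4, 0, 0], "turn": 0},
    {"claw": -1, "travel": [0.4, 0, 0], "turn": 0}
  ]
}}

```text
time: 6.28
ee_pos: [0.5493, 0.1559, 0.3303]
tcp_rot: [179.8, 0.0, 104.5]
wrist_force: [4.6, -1.4, 4.9]
opening: 0.019
```

>>> {"name": "move_arm", "arguments": {
  "commands": [
    {"claw": -1, "travel": [0.3, 0, 0], "turn": 0},
    {"claw": -1, "travel": [0.3, 0, 0], "turn": 0}
  ]
}}

```text
time: 6.45
ee_pos: [0.5484, 0.1594, 0.3302]
tcp_rot: [179.8, 0.5, 104.4]
wrist_force: [11.7, -25.1, 3.4]
opening: 0.019
```

There was a 25 N reaction, so the stop was reached. I'll release and rise.

>>> {"name": "move_arm", "arguments": {
  "commands": [
    {"claw": -1, "travel": [0, 0, 0], "turn": 0},
    {"claw": -1, "travel": [0, 0, 0], "turn": 0},
    {"claw": 0.3, "travel": [0, 0, 0], "turn": 0},
    {"claw": 0.3, "travel": [0, 0, 0], "turn": 0},
    {"claw": 0.3, "travel": [0, 0, 0], "turn": 0}
  ]
}}

```text
time: 6.87
ee_pos: [0.5472, 0.1614, 0.3287]
tcp_rot: [-180.0, -0.0, 104.5]
wrist_force: [0.0, -1.1, -0.0]
opening: 0.0542
```

>>> {"name": "move_arm", "arguments": {
  "commands": [
    {"claw": 0.3, "travel": [0, 0, 0], "turn": 0},
    {"claw": 0.3, "travel": [0, 0, -2.5], "turn": 0},
    {"claw": 0.3, "travel": [0, 0, -2.5], "turn": 0},
    {"claw": 0.3, "travel": [0, 0, -2], "turn": 0},
    {"claw": 0.3, "travel": [0, 0, 0], "turn": 0}
  ]
}}

```text
time: 7.28
ee_pos: [0.5472, 0.1616, 0.4031]
tcp_rot: [179.7, -0.0, 104.6]
wrist_force: [0.4, 0.2, 1.3]
opening: 0.0555
```

```bash
python3 -c "
from h import *
delta([.588,0,.400])
cv2.imwrite('pics/side4f.png',viewer.camera('side'))
s=cv2.imread('pics/side4f.png')
cv2.imwrite(f'pics/side4.png',cv2.resize(np.clip(s[150:350,200:450]*1.5,0,255).astype('uint8'),None,fx=3,fy=3))"
```

```text
t 7.2833 ee [0.5472 0.1616 0.4031] rot [ 1.7969e+02 -2.0000e-02  1.0456e+02] F [0.4 0.2 1.3] open 0.0555
tool delta cm [-16.67  -0.12   0.3 ]
```

View pics/side4.png

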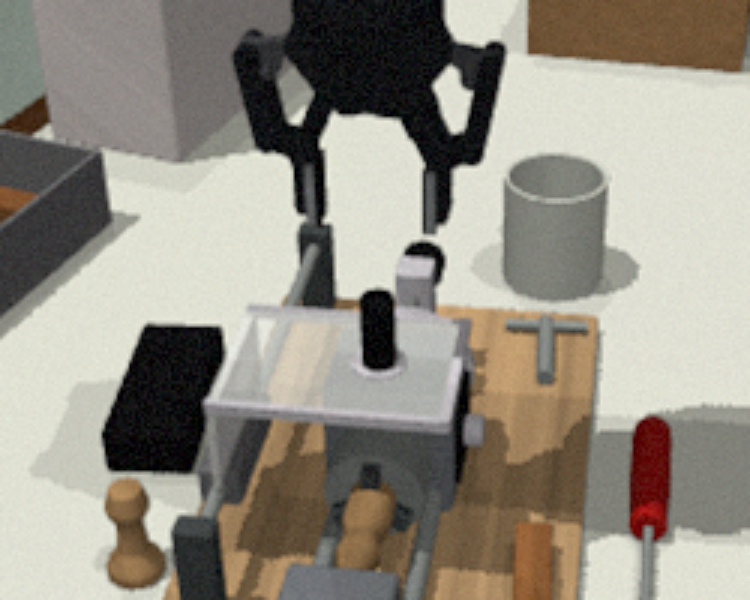

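```bash
python3 -c "
from h import *
print('cap',onz('side',(200+376/3-.5,150+297/3-.5),.185))
cv2.imwrite('pics/top4f.png',viewer.camera('top'))
s=cv2.imread('pics/top4f.png')
cv2.imwrite(f'pics/top4.png',cv2.resize(np.clip(s[150:330,180:420]*1.5,0,255).astype('uint8'),None,fx=3,fy=3))"
```

```text
cap [0.54979101 0.15578983 0.185     ]
```

View pics/top4.png

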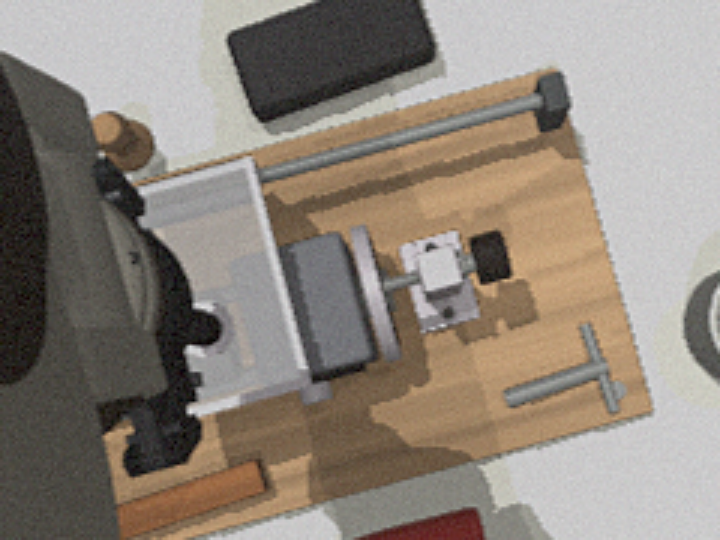

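```bash
python3 -c "
from h import *
t=cv2.imread('pics/top4f.png');g=t.max(2);m=np.zeros_like(g);m[222:250,332:355]=g[222:250,332:355]<50
n,l,st,ce=cv2.connectedComponentsWithStats(m);print(st[1:],ce[1:])
k=1+st[1:,4].argmax()
r=cv2.minAreaRect(cv2.findNonZero((l==k).astype('uint8')));print(r)
for z in(.1,.105,.115):print(z,onz('top',r[0],z))
s=cv2.imread('pics/side4f.png');g=s.max(2);m=np.zeros_like(g);m[228:250,330:352]=g[228:250,330:352]<45
n,l,st,ce=cv2.connectedComponentsWithStats(m);print(st[1:],ce[1:])
a=np.radians(14.5);yb=np.array([-np.sin(a),np.cos(a)]);print('exp',np.array([.562,.1075])-.118*yb, proj('side',np.r_[np.array([.562,.1075])-.118*yb,.1]),proj('top',np.r_[np.array([.562,.1075])-.118*yb,.1]))
P=onz('top',r[0],.102);delta([P[0],P[1],.4])
"
```

```text
[[337 227  13  18 170]
 [334 242   1   1   1]] [[343.07058824 235.32941176]
 [334.         242.        ]]
((343.2059020996094, 235.32354736328125), (15.764815330505371, 10.914102554321289), 75.96376037597656)
0.1 [ 0.59217147 -0.00476445  0.1       ]
0.105 [ 0.59170234 -0.00457696  0.105     ]
0.115 [ 0.59076409 -0.00420197  0.115     ]
[[335 231  13  14  61]
 [330 249   1   1   1]] [[342.67213115 234.96721311]
 [330.         249.        ]]
exp [ 0.59154484 -0.00674142] [340.15010575 238.79814869] [344.30865683 235.65558684]
t 7.3833 ee [0.5473 0.1616 0.3992] rot [ 1.7993e+02 -1.0000e-02  1.0456e+02] F [-0.3  0.7 -0.9] open 0.0559
tool delta cm [-17.21   0.14  -0.08]
```

The knob is at about (0.592, -0.005, 0.100). I'll move above it.

>>> {"name": "move_arm", "arguments": {
  "commands": [
    {"claw": 1, "travel": [-3, 0, 0], "turn": 0},
    {"claw": 1, "travel": [-3, 0, 0], "turn": 0},
    {"claw": 1, "travel": [-3, 0, 0], "turn": 0},
    {"claw": 1, "travel": [-3, 0, 0], "turn": 0},
    {"claw": 1, "travel": [-3, 0, 0], "turn": 0}
  ]
}}

```text
time: 7.8
ee_pos: [0.585, 0.015, 0.3972]
tcp_rot: [-179.9, -0.0, 104.6]
wrist_force: [-0.2, 0.7, -0.6]
opening: 0.0855
```

>>> {"name": "move_arm", "arguments": {
  "commands": [
    {"claw": 1, "travel": [-2.2, 0, 0], "turn": 0},
    {"claw": 1, "travel": [0, 0, 0], "turn": 0},
    {"claw": 1, "travel": [0, 0, 0], "turn": 0},
    {"claw": 1, "travel": [0, 0, 0], "turn": 0}
  ]
}}

```text
time: 8.13
ee_pos: [0.5903, -0.0047, 0.3977]
tcp_rot: [-179.9, -0.0, 104.5]
wrist_force: [-0.4, 0.3, 0.1]
opening: 0.0852
```

```bash
python3 -c "
from h import *
delta([.592,-.006,.2567])
cv2.imwrite('pics/side5f.png',viewer.camera('side'))
s=cv2.imread('pics/side5f.png')
cv2.imwrite(f'pics/side5.png',cv2.resize(np.clip(s[150:350,200:450]*1.5,0,255).astype('uint8'),None,fx=3,fy=3))"
```

```text
t 8.1333 ee [ 0.5903 -0.0047  0.3977] rot [-1.7992e+02 -4.0000e-02  1.0453e+02] F [-0.4  0.3  0.1] open 0.0852
tool delta cm [-0.17  0.15 14.1 ]
```

View pics/side5.png

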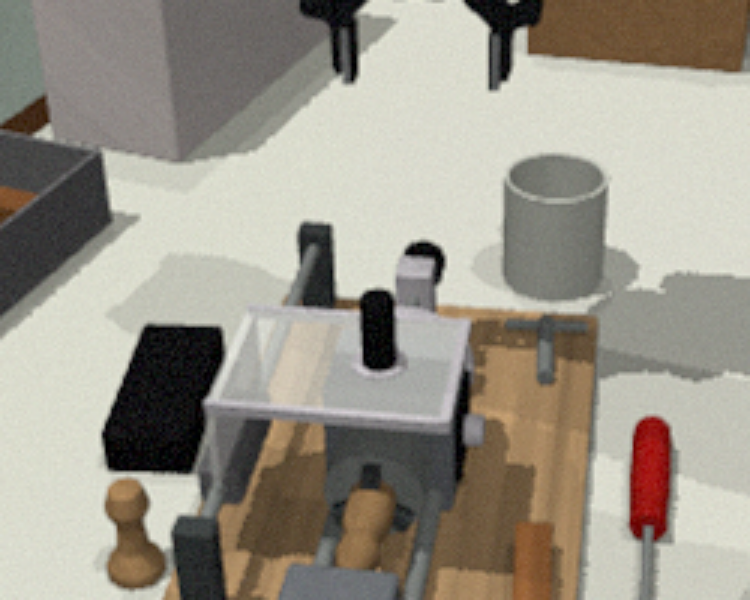

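The jaws are centred over the knob (crop 424,255) and the guard stays put. I descend with small corrections.

>>> {"name": "move_arm", "arguments": {
  "commands": [
    {"claw": 1, "travel": [-0.2, 0.15, 3], "turn": 0},
    {"claw": 1, "travel": [0, 0, 3], "turn": 0},
    {"claw": 1, "travel": [0, 0, 3], "turn": 0},
    {"claw": 1, "travel": [0, 0, 3], "turn": 0},
    {"claw": 1, "travel": [0, 0, 2.1], "turn": 0}
  ]
}}

```text
time: 8.6
ee_pos: [0.5915, -0.0054, 0.2546]
tcp_rot: [-179.9, -0.0, 104.6]
wrist_force: [0.9, -0.0, -0.7]
opening: 0.0854
```

>>> {"name": "move_arm", "arguments": {
  "commands": [
    {"claw": 1, "travel": [0, 0, 0], "turn": 0},
    {"claw": 1, "travel": [0, 0, 0], "turn": 0},
    {"claw": 1, "travel": [0, 0, 0], "turn": 0}
  ]
}}

```text
time: 8.85
ee_pos: [0.5927, -0.0061, 0.2595]
tcp_rot: [179.9, 0.0, 104.6]
wrist_force: [-0.1, -0.6, 0.5]
opening: 0.0854
```

```bash
python3 -c "
from h import *
delta([.592,-.006,.2567])
cv2.imwrite('pics/side6f.png',viewer.camera('side'))
s=cv2.imread('pics/side6f.png')
cv2.imwrite(f'pics/side6.png',cv2.resize(np.clip(s[170:300,260:430]*1.7,0,255).astype('uint8'),None,fx=4,fy=4))"
```

```text
t 8.85 ee [ 0.5927 -0.0061  0.2595] rot [1.7989e+02 2.0000e-02 1.0459e+02] F [-0.1 -0.6  0.5] open 0.0854
tool delta cm [ 0.02 -0.06  0.28]
```

View pics/side6.png

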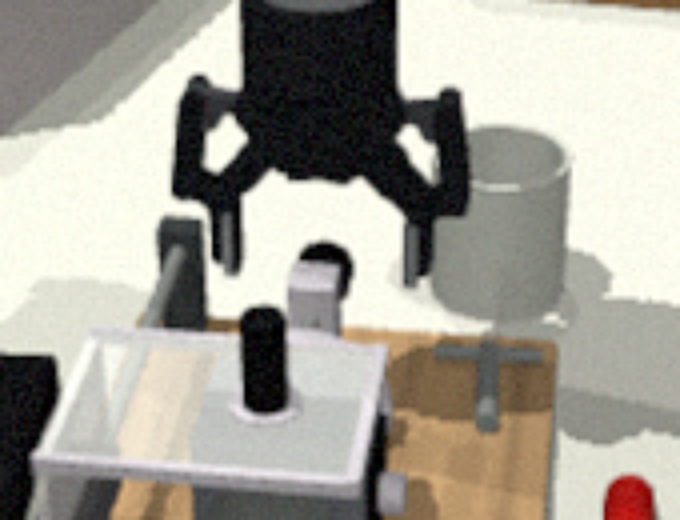

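>>> {"name": "move_arm", "arguments": {
  "commands": [
    {"claw": 1, "travel": [0, 0, 0.4], "turn": 0},
    {"claw": -1, "travel": [0, 0, 0], "turn": 0},
    {"claw": -1, "travel": [0, 0, 0], "turn": 0},
    {"claw": -1, "travel": [0, 0, 0], "turn": 0},
    {"claw": -1, "travel": [0, 0, 0], "turn": 0}
  ],
  "squeeze": 60
}}

```text
time: 9.32
ee_pos: [0.5924, -0.0068, 0.2539]
tcp_rot: [180.0, 0.0, 104.5]
wrist_force: [0.7, 0.9, 0.4]
opening: 0.0387
```

>>> {"name": "move_arm", "arguments": {
  "commands": [
    {"claw": -1, "travel": [0, 0, 0], "turn": 0},
    {"claw": -1, "travel": [0, 0, 0], "turn": 0},
    {"claw": -1, "travel": [0, 0, 0], "turn": 0}
  ]
}}

```text
time: 9.57
ee_pos: [0.5923, -0.0068, 0.2541]
tcp_rot: [180.0, 0.0, 104.5]
wrist_force: [-1.9, -0.2, 3.9]
opening: 0.0283
```

```bash
python3 -c "
from h import *
delta([.592,-.006,.2567])
cv2.imwrite('pics/top7f.png',viewer.camera('top'))
cv2.imwrite('pics/side7f.png',viewer.camera('side'))
s=cv2.imread('pics/side7f.png')
cv2.imwrite(f'pics/side7.png',cv2.resize(np.clip(s[170:300,260:430]*1.7,0,255).astype('uint8'),None,fx=4,fy=4))"
```

```text
t 9.5667 ee [ 0.5923 -0.0068  0.2541] rot [1.7999e+02 1.0000e-02 1.0453e+02] F [-1.9 -0.2  3.9] open 0.0283
tool delta cm [ 0.09 -0.01 -0.26]
```

View pics/side7.png

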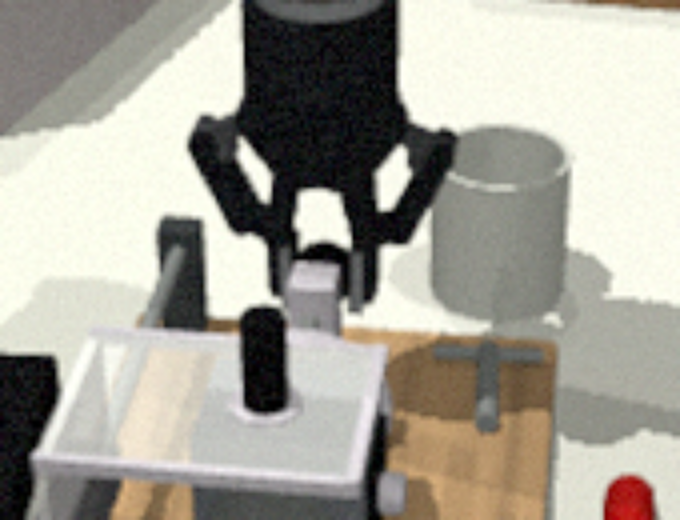

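The knob is pinched (opening 28 mm) with low wrist force. Pulling back next.

>>> {"name": "move_arm", "arguments": {
  "commands": [
    {"claw": -1, "travel": [-0.4, 0, 0], "turn": 0},
    {"claw": -1, "travel": [-0.4, 0, 0], "turn": 0},
    {"claw": -1, "travel": [-0.4, 0, 0], "turn": 0},
    {"claw": -1, "travel": [0, 0, 0], "turn": 0}
  ],
  "squeeze": 70
}}

```text
time: 10.0
ee_pos: [0.5953, -0.0181, 0.2541]
tcp_rot: [180.0, -0.1, 104.6]
wrist_force: [-4.6, 6.1, 7.1]
opening: 0.0282
```

>>> {"name": "move_arm", "arguments": {
  "commands": [
    {"claw": -1, "travel": [-0.3, 0, 0], "turn": 0},
    {"claw": -1, "travel": [-0.2, 0, 0], "turn": 0},
    {"claw": -1, "travel": [0, 0, 0], "turn": 0}
  ]
}}

```text
time: 10.25
ee_pos: [0.5964, -0.0225, 0.2541]
tcp_rot: [180.0, -0.1, 104.6]
wrist_force: [-5.5, 7.2, 7.2]
opening: 0.028
```

>>> {"name": "move_arm", "arguments": {
  "commands": [
    {"claw": -1, "travel": [-0.15, 0, 0], "turn": 0},
    {"claw": -1, "travel": [0, 0, 0], "turn": 0}
  ]
}}

```text
time: 10.42
ee_pos: [0.5968, -0.0238, 0.2541]
tcp_rot: [180.0, -0.2, 104.6]
wrist_force: [-4.7, 7.7, 6.3]
opening: 0.028
```

>>> {"name": "move_arm", "arguments": {
  "commands": [
    {"claw": -1, "travel": [-0.15, 0, 0], "turn": 0},
    {"claw": -1, "travel": [0, 0, 0], "turn": 0}
  ]
}}

```text
time: 10.58
ee_pos: [0.5971, -0.0249, 0.2541]
tcp_rot: [180.0, -0.2, 104.6]
wrist_force: [-5.8, 9.8, 7.4]
opening: 0.028
```

>>> {"name": "move_arm", "arguments": {
  "commands": [
    {"claw": -1, "travel": [-0.1, 0, 0], "turn": 0},
    {"claw": -1, "travel": [0, 0, 0], "turn": 0}
  ]
}}

```text
time: 10.75
ee_pos: [0.5971, -0.0252, 0.2541]
tcp_rot: [180.0, -0.3, 104.6]
wrist_force: [-7.0, 15.2, 8.3]
opening: 0.0281
```

At 19 mm of travel the force rose sharply, from 9 to 15 N, with no further motion, so the plunger is on its stop. I'll hold and check with pictures.

>>> {"name": "move_arm", "arguments": {
  "commands": [
    {"claw": -1, "travel": [-0.05, 0, 0], "turn": 0},
    {"claw": -1, "travel": [0, 0, 0], "turn": 0},
    {"claw": -1, "travel": [0, 0, 0], "turn": 0},
    {"claw": -1, "travel": [0, 0, 0], "turn": 0},
    {"claw": -1, "travel": [0, 0, 0], "turn": 0}
  ]
}}

```text
time: 11.17
ee_pos: [0.5972, -0.0254, 0.2541]
tcp_rot: [180.0, -0.3, 104.7]
wrist_force: [-7.6, 16.4, 8.3]
opening: 0.028
```

```bash
python3 -c "
from h import *
delta([.592,-.006,.2567])
a=viewer.camera('top');b=viewer.camera('side')
f=lambda s:cv2.resize(np.clip(s*1.7,0,255).astype('uint8'),None,fx=3,fy=3)
cv2.imwrite('pics/t8.png',f(a[160:350,150:410])); cv2.imwrite('pics/s8.png',f(b[170:360,200:440]))"
```

```text
t 11.1667 ee [ 0.5972 -0.0254  0.2541] rot [180.    -0.34 104.67] F [-7.6 16.4  8.3] open 0.028
tool delta cm [ 2.   -0.01 -0.25]
```

View pics/t8.png

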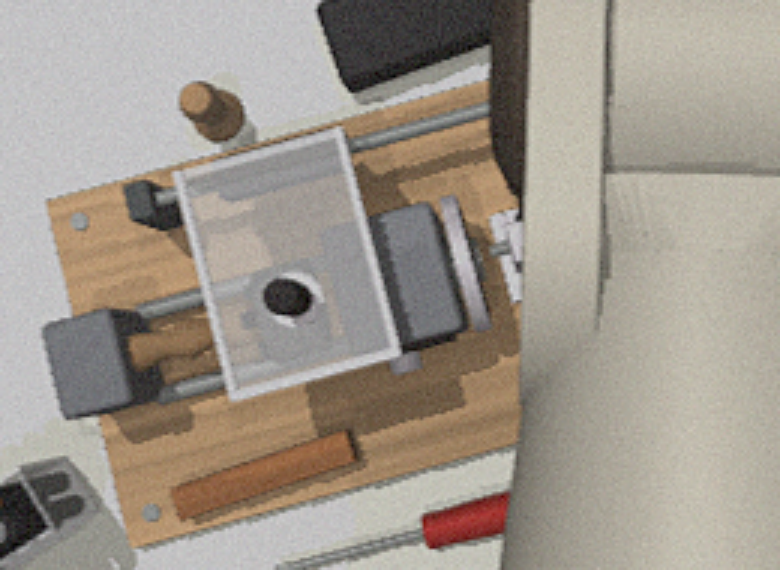

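View pics/s8.png

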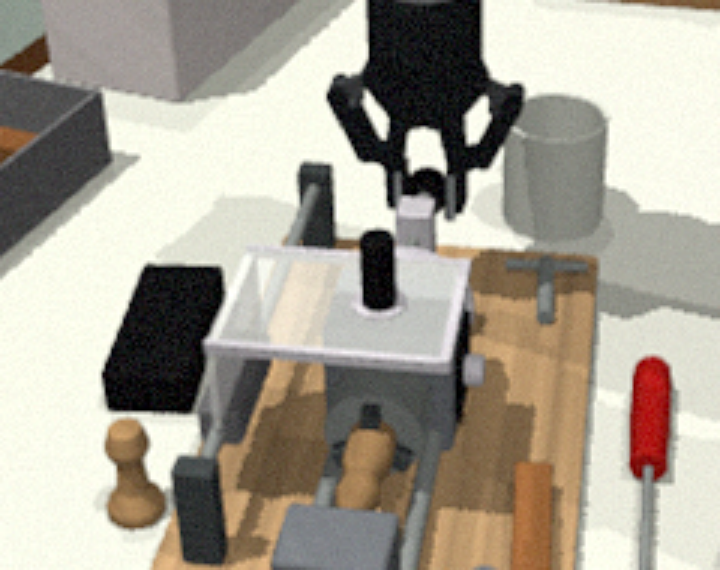

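```bash
python3 -c "
from h import *
a=viewer.camera('top');g=a.max(2);m=np.zeros_like(g);m[245:272,232:260]=g[245:272,232:260]<38
n,l,st,ce=cv2.connectedComponentsWithStats(m);k=1+st[1:,4].argmax();print(st[k],ce[k])
P=onz('top',ce[k],.185);Q=onz('top',ce[k],.18);print(P,Q)
a=np.radians(14.5);yb=np.array([-np.sin(a),np.cos(a)])
print('moved',(P[:2]-[.58727,.00554])@yb,'from knob',(P[:2]-[.592,-.0052])@yb)
b=viewer.camera('side');g=b.max(2);m=np.zeros_like(g);m[243:275,316:336]=g[243:275,316:336]<40
n,l,st,ce=cv2.connectedComponentsWithStats(m);k=1+st[1:,4].argmax();print(st[k],ce[k]);S=onz('side',ce[k],.163);print(S,(S[:2]-onz('side',(339.07,213.9),.163)[:2])@yb)
O=np.array([.562,.1075]);xb=np.array([np.cos(a),np.sin(a)])
for gg in(.16,.165,.17): print(gg,[proj(c,np.r_[O+(gg-.118)*yb,.185]).round(1) for c in('top','side')])
"
```

```text
[238 254  16  11 137] [245.41605839 259.16788321]
[0.54765895 0.15622902 0.185     ] [0.54786697 0.15716928 0.18      ]
moved 0.15580703484109035 from knob 0.16738923791792873
[320 247  12  26 263] [325.52471483 259.60456274]
[0.54896635 0.15630492 0.163     ] 0.16020022672875403
0.16 [array([250.4, 256.7]), array([325.8, 246. ])]
0.165 [array([247.4, 257.5]), array([325.3, 247.6])]
0.17 [array([244.4, 258.4]), array([324.8, 249.2])]
```

```bash
python3 -c "
from h import *
delta([.592,-.006,.2567]); bot.job_done()"
```

```text
t 11.3667 ee [ 0.5972 -0.0253  0.2541] rot [179.99  -0.34 104.67] F [-7.1 16.9  9.3] open 0.028
tool delta cm [ 2.   -0.01 -0.25]
the job is handed in; nothing more can be done
```

I slid the guard by its post to the end stop over the chuck, then pinched the plunger knob and pulled it back to its stop. I handed the job in at 11.4 s with the fingers still holding it.

- **Guard:** at the end of the slide the reaction jumped to about 25 N, against about 2 N of sliding friction. In the pictures its final position works out at about 0.167–0.169 m, against 0.17 m at the stop. The shortfall is within the measuring error. The two views disagreed by about 4 mm on how far it moved: 156 mm from the top, 160 mm from the side. The guard had not moved in the pictures taken while I was on the plunger.
- **Plunger:** the tool moved about 19 mm, including some give in the fingers, against an 18 mm stroke. The pull then rose from about 9 N to 16–18 N with no further motion, and it was still at that level in the last reading. The grip was set to 70 N, with the opening steady at 28 mm.
- **Other things:** in the last pictures the blank, chuck key, screwdriver, mug, power brick and turned piece look untouched. The marker box was only partly in the last top picture, and I did not compare any of their positions by measurement. The arm hid the index plate's hole and the knob in the top view, so the pin being clear rests on the travel and force readings.

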